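# Drive the lamp bracket's pivot pin home and snap its cap on

### The arm

A 6-joint arm with a two-finger parallel gripper is mounted at the origin on the work surface. World frame = base frame: x ahead of the robot, y to its left, z up, the work surface at z = 0. Lengths are in m, angles in rad, forces in N, time in s.
With the tool pointing down it reaches from about 0.4 to 0.925 m from the base axis. Payload 3.4 kg.
Tool frame: the origin (TCP) lies on the centre line of the jaws, within the pads' length; the fingertips stand ahead of it and the grasp point (between the pads) lies 6 mm ahead of it (arm.finger_overhang is the z of the fingertips in the tool frame, in m); z points along the fingers, y is the line along which they close (so a half turn about z gives the same grasp; the last joint's range is limited). The gripper opens to 85 mm and grips with 20 to 120 N. Pads are 22 mm wide; open, the fingers measure 114 mm over their backs; the gripper's body (76 mm by 85 mm) begins 54 mm behind the grasp point. The pads swing forward as they close: fully open they stand 13 mm farther back than shut.
Start: joints at [1.129, 0.307, 1.506, -0, 1.328, -0.073], TCP at [0.207, 0.537, 0.256] pointing down, gripper open.
Joint ranges: [-3.12, 3.12], [-1.05, 2.28], [0.14, 2.33], [-1.42, 4.57], [0.1, 2.73], [-2.68, 2.68]. Speed limits (rad/s): [2.57, 2.57, 3.14, 3.14, 3.14, 3.14].

### API

Orientations are given as a unit quaternion [x, y, z, w].
In Python, from plant import status, viewer, arm gives the robot as it stands. The module is installed in compiled form; this text tells all that it offers.
- The arm moves only by the tool drive_tool, never from a script. Its argument "steps" is a list that holds one entry, the list of rows, each a list of 5 numbers: the closure, from -1 (fully open) to 1 (shut), then the shift along the tool's x, y, z in cm, then the turn about the tool's z in degrees. A call has 1 to 10 rows; each row shifts and turns the commanded pose from where the row before left it, along the tool's axes as they then stand; what a row does not reach is not made up. A row lasts 1/8 s, in which the tool goes at most 62.5 mm and 10.7 degrees, less where a joint would pass 70% of its speed; a pose out of reach is approached as far as the arm can. A call with a gripper value outside its range is refused whole. The fingers move at their own pace and stop on an object; "squeeze" is the grip in N (left out, the last holds). Time passes only in rows, so rows that do not move let the fingers close. It gives the time, the measured TCP pose, the force, the opening and the grip force at its end, in the units of the state.
- status.get_obs(): the state, without advancing time (a new reading comes with each control period).
- viewer.grab_frame(name): name is "scene" or "side" or "wrist"; returns a dict with "image" (480x640x3 uint8, blue, green, red), "fx", "fy", "cx", "cy" (pixels), "rvec" (rotation vector, rad) and "tvec" (3), from world to camera coordinates, as OpenCV has them. Camera axes: x right, y down, z forward; pixel columns grow to the right and rows downward; lengths in m; the calibration is good to about 2 mm. A picture is of the moment at which its call begins. There is no depth.
- arm.finish_job(): hands the job in; it is judged then, once.
The state is a dict: "clock": time; "q": joint angles; "joint_velocities": joint speeds; "joint_efforts": joint torques, N m; "position": TCP position; "ee_rot": TCP orientation; "force": force on the tool from outside, world axes, zero at the start; "torque": the same for the moment, N m; "grip_width": finger opening in m; "finger_force": force on a finger pad.
Only numpy, scipy, OpenCV 4.12 (cv2) and the standard library are available. Lean on these libraries where they do the work, as an engineer would, in place of code of your own. Each camera call takes 0.05 s, during which the arm holds its last target. There are 200 camera calls.

### The job

The pivot pin of the green swing-arm lamp bracket has worked its way up: knock it fully home with the mallet (not with your fingers or the cap), and put the mallet back down on the table. Then press the brass cap straight down over the bracket's neck, through the click and on until its rim sits fully down on the green collar, leaving the other props where they lie. Do not let go at the end: finish with the gripper still on the cap, pushing it firmly down onto the collar.

Things in the scene. Friction and masses are not known exactly. Their poses are not given: they have to be found in the camera images.
- pin (a joint): how far the headed spring pin (steel) has been driven down into the bracket's neck, in m: starts between 0 and 0.006, and at 0.015 it is home, its head resting on top of the neck. It is a tight fit: it resists with about 7 N all the way, moves straight down only, and stays where it is left.
- pin_head: the pin's head, origin at the centre of its top (steel disc, 13 mm in diameter and 4 mm thick, on an 8 mm shank). 9 to 15 mm above its home height at the start; home, it stands 143 mm above the table and 4 mm above the top of the neck. Free from above.
- bracket: green lamp bracket bolted to the table: 90 mm square base plate, round column, C-shaped fork. Its z axis is the axis of pin and neck; origin under it, on the table. The lamp arm (18 mm tube, axis 84 mm above the table, shade at its end about 410 mm away) leaves to the left (bracket +y) and swings stiffly. Within 200 mm of the pin only neck, balls and pin are higher than 120 mm
- collar: green collar (37 mm in diameter, 12 mm high) round the foot of the neck, fixed to the bracket; origin at the centre of its flat upper face, 120 mm above the table, where the cap's rim must come to sit. Nothing wider than 41 mm for 20 mm below that face, but the fork's back, which reaches 32 mm out at bracket -y, 12 mm and more below it
- neck_top (a point): centre of the flat top of the bright steel neck, 19 mm above the collar face, 139 mm above the table. The neck is 23 mm in diameter, its upper 6 mm tapering to 15 mm. Four greased sprung steel balls stick out of it to a diameter of 28 mm, centred 8 mm above the collar face
- cap: loose brass cap, 38 mm in diameter, 30 mm high, about 60 g, open side down on the table; origin at the centre of its rim (underside), z up. Inside, a lip 3 mm high at the rim leaves a 24 mm opening; above it the bore is 32 mm wide, to 25 mm above the rim. Unless the pin is home the cap strikes its head and cannot go down
- cap_rim (a point): the same point as the cap's origin. On the neck the lip meets the balls with the rim 13 mm above the collar; pushing it over them takes about 8 to 15 N, then, rim about 8 mm above the collar, the force drops nearly to nothing (the click), and over the last 5 mm the balls pull it down. They then hold it on
- mallet: loose mallet, about 340 g, standing on one face of its head, handle level. Origin at the centre of the lower face, z up. Head: yellow nylon faces 44 mm in diameter, dark middle, 80 mm face to face. Handle: light wood bar 18 mm wide, 24 mm high, along the mallet's -x to 169 mm from the head's axis, its axis 40 mm above the lower face. Centre of mass 10 mm from the head's axis
- mallet_grip (a point): good place to hold the mallet: on the axis of the handle, 62 mm from the head's axis and 40 mm above the lower face
- mallet_head (a point): centre of the mallet's head, 40 mm above the lower face
- doll_head: porcelain doll head with brown hair, 106 mm high, 72 mm wide; prop, not to be moved. Origin under its foot.
- knocker: brass door knocker lying flat: disc 68 mm across and a ring, 25 mm high; prop, not to be moved. Origin under the disc.
- castanet_a: dark wooden castanet, 62 mm across, 24 mm high; prop, not to be moved. Origin under its centre.
- castanet_b: the other castanet, the same; prop, not to be moved
- flask: chrome hip flask standing upright, 92 by 30 mm, 126 mm high; prop, not to be moved. Origin under its centre.
- goblet: copper goblet, 68 mm across, 120 mm high; prop, not to be moved. Origin under its foot.
Mind the look-alikes: they are no part of the job. What is meant by the cap is not red or white, and is the smaller of those in its own colour.

How it is judged:
By the outcome, as a careful person would: the job done as asked, in the order asked, and still so for the second after the job is handed in, while the arm keeps its last pose, push and grip.
It also fails if it takes over 51 s, if anything falls off the work surface, if the arm or the gripper's body presses on something with over 40 N, if the wrist force passes 120 N, or if a joint passes its speed limit or range.

## Working session

There is one attempt and no reset: what is moved stays moved. The work goes in short steps, Python scripts to look and compute and a tool call to move; the robot and the scene stay as the last step left them, time stands still between calls to the robot, and variables do not carry over. Pictures are saved under pics/ and viewed, at most 10 in all, crops included, and the job is handed in when it is done.

Besides the shell and the picture viewer there is one more tool, called as a command line: name --argument value ..., lists and objects as JSON in quotes. drive_tool: Moves the arm, as the interface text tells. Its arguments: {"type":"object","properties":{"steps":{"type":"array"},"squeeze":{"type":"number"}},"required":["steps"]}

```bash
mkdir -p pics; cat > h.py <<'E'
import cv2,numpy as np
from plant import status,viewer,arm
def grab(n,save=None):
    f=viewer.grab_frame(n)
    f['K']=np.array([[f['fx'],0,f['cx']],[0,f['fy'],f['cy']],[0,0,1.]])
    f['R']=cv2.Rodrigues(np.array(f['rvec'],float))[0]; f['t']=np.array(f['tvec'],float).ravel()
    if save: cv2.imwrite('pics/'+save,f['image'])
    return f
def ray(f,u,v):
    d=f['R'].T@np.linalg.solve(f['K'],[u,v,1.]); return -f['R'].T@f['t'],d
def onplane(f,u,v,z):
    o,d=ray(f,u,v); return o+d*(z-o[2])/d[2]
def tri(f,p,g,q):
    o1,d1=ray(f,*p);o2,d2=ray(g,*q)
    s=np.linalg.lstsq(np.c_[d1,-d2],o2-o1,rcond=None)[0]
    a,b=o1+s[0]*d1,o2+s[1]*d2
    return (a+b)/2,np.linalg.norm(a-b)
def proj(f,P):
    return cv2.projectPoints(np.array(P,float).reshape(-1,3),np.array(f['rvec'],float),f['t'],f['K'],None)[0].reshape(-1,2)
E
python3 - <<'E'
from h import *
import pickle
F={n:grab(n,n+'0.png') for n in('scene','side','wrist')}
pickle.dump(F,open('F0.pkl','wb'))
for n in F: print(n,(-F[n]['R'].T@F[n]['t']).round(3),F[n]['fx'])
o=status.get_obs();print(o['position'],o['ee_rot'],o['clock'],arm.finger_overhang,o['grip_width'])
E
```

```text
scene [0.974 0.263 0.759] 452.4031997341405
side [ 0.378 -0.686  0.514] 466.7307564978948
wrist [0.14  0.563 0.374] 425.05411131720876
[0.20654562 0.53608489 0.25559685] [ 1.82850719e-01  9.83140364e-01 -7.72470788e-04 -2.07944143e-04] 0.15 0.025 0.08526350898277138
```

View pics/scene0.png

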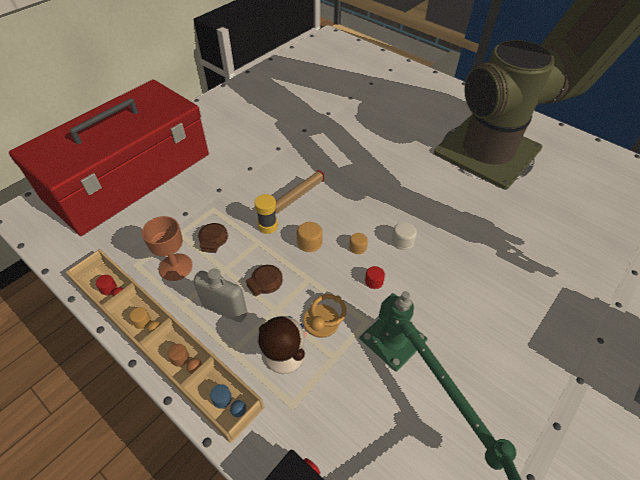

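View pics/side0.png

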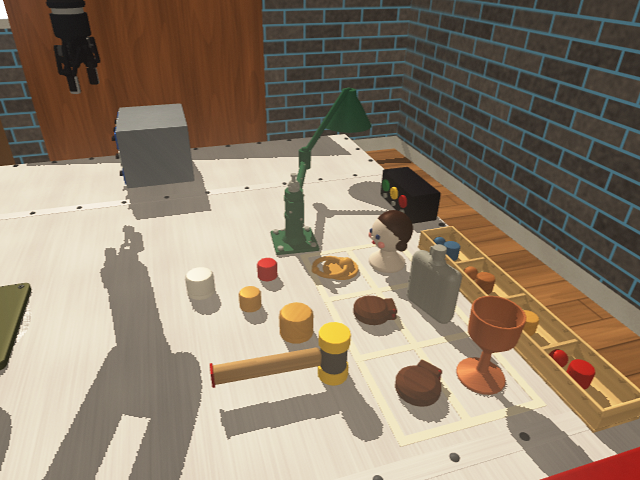

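The scene view shows the mallet head at (265,213) with its handle end at (321,177). The small brass cap is at (358,243), next to the larger look-alike at (309,236), and the pin is at (404,298). In the side view the mallet head is at (335,340), the cap at (250,299) and the pin at (294,180).

```bash
python3 - <<'E'
from h import *
import pickle
F=pickle.load(open('F0.pkl','rb'))
S,D=F['scene'],F['side']
def comps(f,lo,hi,box):
    x0,y0,x1,y1=box
    h=cv2.cvtColor(f['image'],cv2.COLOR_BGR2HSV)
    m=np.zeros(h.shape[:2],np.uint8); m[y0:y1,x0:x1]=cv2.inRange(h,lo,hi)[y0:y1,x0:x1]
    n,l,s,c=cv2.connectedComponentsWithStats(m)
    return [(s[i].tolist(),c[i].round(1).tolist()) for i in range(1,n) if s[i][4]>15]
for nm,f,box in(('cap',S,(340,225,378,262)),('cap',D,(232,280,268,318)),('mallet',S,(245,185,290,240)),('mallet',D,(310,315,360,390))):
    print(nm,comps(f,(10,90,60),(35,255,255),box))
print('handle red',comps(S,(0,120,60),(6,255,255),(305,165,335,190)),comps(D,(0,120,60),(6,255,255),(205,355,222,390)))
a=S['image'][275:345,370:440];b=D['image'][165:260,260:330]
pics=[cv2.resize(a,(390,390),interpolation=cv2.INTER_CUBIC),cv2.resize(b,(390,530),interpolation=cv2.INTER_CUBIC)[:390]]
cv2.imwrite('pics/pin0.png',np.hstack(pics))
cp=onplane(S,358,236,.03);print('cap top approx',cp)
E
```

```text
cap [([349, 233, 19, 21, 320], [358.0, 243.0])]
cap [([239, 286, 22, 26, 503], [249.7, 298.7])]
mallet [([254, 191, 36, 25, 572], [270.8, 203.5]), ([257, 217, 21, 17, 164], [268.0, 227.2])]
mallet [([310, 315, 3, 23, 65], [311.0, 325.4]), ([355, 315, 5, 6, 19], [357.6, 316.8]), ([318, 322, 33, 33, 893], [334.0, 337.9]), ([310, 347, 39, 39, 590], [326.5, 369.3])]
handle red [] [([210, 363, 5, 25, 63], [211.7, 374.9])]
cap top approx [ 0.46622697 -0.06358256  0.03      ]
```

View pics/pin0.png

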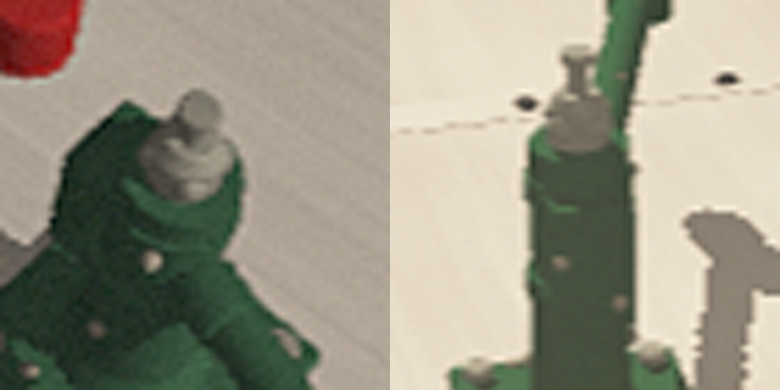

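Crop (×5.57): the pin head's top centre is at scene (405.9,293.3) and side (293.7,174).

```bash
python3 - <<'E'
from h import *
import pickle
F=pickle.load(open('F0.pkl','rb'))
S,D=F['scene'],F['side']
print('pin',tri(S,(405.9,293.3),D,(293.7,174)))
print('cap',tri(S,(358.2,243.3),D,(249.8,299)))
print('handle end',tri(S,(322,177),D,(211.7,375)))
m,_=tri(S,(265.8,213),D,(333.5,354));print('mallet head',m)
print('head top',onplane(S,265.3,200.5,.08),onplane(D,334.5,335,.08))
# small lookup: neck top, base
p=tri(S,(405.9,293.3),D,(293.7,174))[0]
print(proj(S,[[p[0],p[1],.12],[p[0],p[1],.139],[*p[:2],0]]),proj(D,[[p[0],p[1],.12],[p[0],p[1],.139],[*p[:2],0]]))
E
```

```text
pin (array([0.59607275, 0.11978338, 0.15383115]), np.float64(0.0015147577891597))
cap (array([ 0.4691066 , -0.05881185,  0.01251546]), np.float64(0.0007652070771724318))
handle end (array([ 0.38543793, -0.23202114,  0.03582085]), np.float64(0.00033492300648975664))
mallet head [ 0.55262603 -0.24646002  0.04055705]
head top [ 0.55206601 -0.24415679  0.08      ] [ 0.55078143 -0.25036931  0.08      ]
[[402.29594257 304.68796679]
 [404.05829066 298.53258118]
 [392.61154394 338.5128442 ]] [[293.49141096 189.77733435]
 [293.4114541  180.89323785]
 [293.95914538 241.74782778]]
```

```bash
cat >> h.py <<'E'
from scipy.spatial.transform import Rotation as Ro
def shift(target,frm=None):
    "world target -> total shift in tool axes, cm"
    o=status.get_obs();R=Ro.from_quat(o['ee_rot']).as_matrix()
    return (R.T@(np.array(target)-(o['position'] if frm is None else np.array(frm)))*100).round(2)
def where():
    o=status.get_obs();R=Ro.from_quat(o['ee_rot']).as_matrix()
    return o['position'].round(4),'yaw x',np.degrees(np.arctan2(R[1,0],R[0,0])).round(2),'tilt z',R[:,2].round(3),'F',np.round(o['force'],1),o['clock'],o['q'].round(2)
E
python3 -c "
from h import *
a=[.42,.2,.256]
print(shift(a)/7, shift([.49,-.241,.256],a)/8)"
```

```text
[-4.57142857e+00 -3.38428571e+00 -1.42857143e-03] [-2.79875 -4.82875  0.0075 ]
```

drive_tool --steps '[[[-1,-4.6,-3.4,0,0],[-1,-4.6,-3.4,0,0],[-1,-4.6,-3.4,0,0],[-1,-4.6,-3.4,0,0],[-1,-4.6,-3.4,0,0],[-1,-4.6,-3.4,0,0],[-1,-4.6,-3.4,0,0],[-1,-2.8,-4.8,0,0],[-1,-2.8,-4.8,0,0],[-1,-2.8,-4.8,0,0]]]' --squeeze 100

```text
clock: 1.4
position: [0.4482, 0.0323, 0.2562]
ee_rot: [0.183, 0.983, 0.0, -0.0]
force: [-0.0, 0.8, -0.1]
grip_width: 0.0853
finger_force: 0.0
```

drive_tool --steps '[[[-1,-2.8,-4.8,0,0],[-1,-2.8,-4.8,0,0],[-1,-2.8,-4.8,0,0],[-1,-2.8,-4.8,0,0],[-1,-2.8,-4.8,0,0],[-1,0,0,0,-8],[-1,0,0,0,-8],[-1,0,0,0,0]]]'

```text
clock: 2.4
position: [0.4923, -0.2403, 0.2559]
ee_rot: [0.045, 0.999, 0.0, -0.0]
force: [-0.3, -0.8, -0.5]
grip_width: 0.0853
finger_force: 0.0
```

```bash
python3 - <<'E'
from h import *
f=grab('wrist','w1.png')
print(where())
print(proj(f,[[.49,-.241,.05],[.552,-.246,.08],[.385,-.232,.04]]))
E
```

```text
(array([ 0.4924, -0.2401,  0.256 ]), 'yaw x', np.float64(174.77), 'tilt z', array([-0.001,  0.   , -1.   ]), 'F', array([ 0.2,  0.6, -0.2]), 2.45, array([-0.53,  0.27,  1.56, -0.  ,  1.31, -2.01]))
[[317.34069765 203.29555712]
 [318.01492031 292.69308505]
 [316.56282484  59.22189945]]
```

View pics/w1.png

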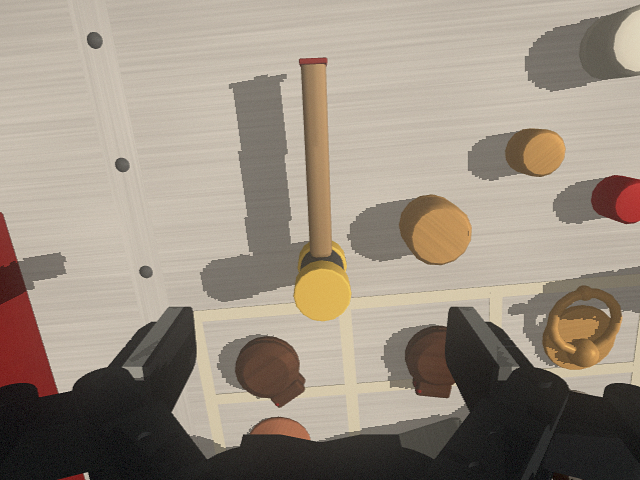

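Wrist view: the mallet's top face is centred at (322.5,291) and the handle end at (313.5,60). The cap's top is at (541,152) and the big look-alike's at (441,235).

```bash
python3 - <<'E'
from h import *
f=grab('wrist')
h=onplane(f,322.5,291,.08);e=onplane(f,313.5,60.5,.052);k=onplane(f,319.5,240,.052)
print(h,e,k)
d=(h-e)[:2];print(np.linalg.norm(d),np.degrees(np.arctan2(d[1],d[0])),np.degrees(np.arctan2(*(k-e)[[1,0]])))
g=h[:2]-.062*d/np.linalg.norm(d);print('grip',g,shift([*g,.046]))
print('cap',onplane(f,541.5,152,.03),'big',onplane(f,441,235,.045),'edge',onplane(f,401,235,.045))
E
```

```text
[ 0.55109322 -0.2423957   0.08      ] [ 0.38705852 -0.23401667  0.052     ] [ 0.5194589  -0.24181255  0.052     ]
0.16424856471464758 -2.924175454663992 -3.3697460392481022
grip [ 0.48917395 -0.23923281] [ 0.33  0.04 21.01]
cap [ 0.46889134 -0.05891356  0.03      ] big [ 0.52624635 -0.14376875  0.045     ] edge [ 0.52332387 -0.1759906   0.045     ]
```

drive_tool --steps '[[[0,0.3,0,5,-2],[0,0,0,5,0],[0,0,0,5,0],[0,0,0,4,0],[0,0,0,2,0],[0,0,0,0,0],[1,0,0,0,0],[1,0,0,0,0],[1,0,0,0,0],[1,0,0,0,0]]]' --squeeze 120

```text
clock: 3.75
position: [0.4905, -0.2404, 0.0476]
ee_rot: [0.027, 1.0, -0.001, 0.001]
force: [-0.4, 0.4, 7.9]
grip_width: 0.0158
finger_force: 117.3
```

```bash
python3 - <<'E'
from h import *
o=status.get_obs();print(where(),o['grip_width'],o['finger_force'])
E
```

```text
(array([ 0.4905, -0.2404,  0.0476]), 'yaw x', np.float64(176.91), 'tilt z', array([ 0.003, -0.001, -1.   ]), 'F', array([-0.4,  0.4,  7.9]), 3.75, array([-0.53,  0.51,  1.82,  0.  ,  0.82, -2.05])) 0.01581977286750923 117.32009768486023
```

drive_tool --steps '[[[1,0,0,-2,0],[1,0,0,-5,0],[1,0,0,-5,0],[1,0,0,-5,0],[1,0,0,-4,0],[1,0,0,0,0]]]'

```text
clock: 4.5
position: [0.491, -0.2408, 0.2594]
ee_rot: [0.027, 1.0, -0.002, 0.003]
force: [0.5, -0.6, -3.5]
grip_width: 0.0162
finger_force: 117.7
```

drive_tool --steps '[[[1,-0.2,3,0,0],[1,-0.4,5,0,0],[1,-0.4,5,0,0],[1,-0.4,5,0,0],[1,-0.4,5,0,0],[1,-0.4,5,0,0],[1,-0.3,5,0,0],[1,0,3.4,0,0],[1,0,0,0,0],[1,0,0,0,0]]]'

```text
clock: 5.75
position: [0.5327, 0.1218, 0.2543]
ee_rot: [0.027, 1.0, -0.001, -0.002]
force: [-1.1, -0.7, -3.4]
grip_width: 0.0163
finger_force: 117.8
```

```bash
python3 - <<'E'
from h import *
o=status.get_obs();print(where(),o['grip_width'],o['finger_force'])
S=grab('scene');D=grab('side')
a=cv2.resize(S['image'][170:350,330:500],(567,600));b=cv2.resize(D['image'][80:260,240:310],(233,600))
cv2.imwrite('pics/hov.png',np.hstack([a,b]))
E
```

```text
(array([0.5327, 0.1218, 0.2543]), 'yaw x', np.float64(176.96), 'tilt z', array([-0.004, -0.001, -1.   ]), 'F', array([-1.1, -0.7, -3.4]), 5.75, array([ 0.15,  0.27,  1.57, -0.  ,  1.31, -1.37])) 0.01633350287588587 117.82731056213379
```

View pics/hov.png

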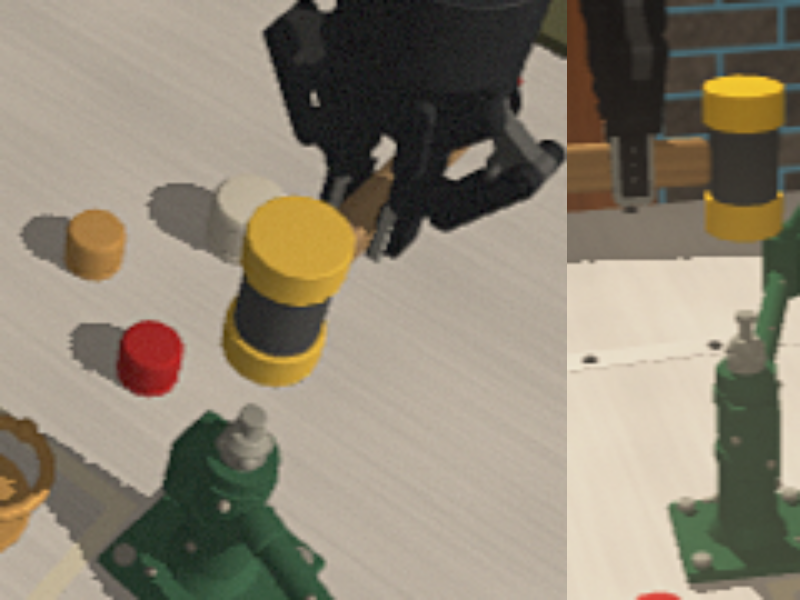

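Hover crop (×3.33): the mallet's lower face is centred at about scene (412.4,272.6) and side (293.1,148). Its top face is at scene (420.3,242) and side (292.8,107), and the head looks upright.

```bash
python3 - <<'E'
from h import *
S=grab('scene');D=grab('side')
print(tri(S,(420.3,242),D,(292.8,107)),tri(S,(412.4,272.6),D,(293.1,148.4)),tri(S,(405.9,293.3),D,(293.7,174)))
print(where()[0])
E
```

```text
(array([0.59582507, 0.11955301, 0.28273517]), np.float64(0.0006480455776092089)) (array([0.59406784, 0.11903598, 0.20660166]), np.float64(0.003892622730535118)) (array([0.59607275, 0.11978338, 0.15383115]), np.float64(0.0015147577891597))
[0.5338 0.1211 0.2559]
```

drive_tool --steps '[[[1,-0.1,0,3,0],[1,0,0,1.5,0],[1,0,0,0.5,0],[1,0,0,0.3,0],[1,0,0,0.3,0],[1,0,0,0.3,0],[1,0,0,0.3,0],[1,0,0,0,0]]]'

```text
clock: 6.95
position: [0.5356, 0.1222, 0.1948]
ee_rot: [0.027, 1.0, 0.0, 0.001]
force: [-1.8, -1.0, 3.4]
grip_width: 0.0161
finger_force: 118.7
```

drive_tool --steps '[[[1,0,0,0.3,0],[1,0,0,0.2,0],[1,0,0,0,0]]]'

```text
clock: 7.32
position: [0.5354, 0.1222, 0.1903]
ee_rot: [0.027, 1.0, 0.0, 0.001]
force: [-4.0, -1.7, 9.9]
grip_width: 0.0161
finger_force: 120.1
```

drive_tool --steps '[[[1,0,0,0.2,0],[1,0,0,0.2,0],[1,0,0,0,0]]]'

```text
clock: 7.7
position: [0.535, 0.1223, 0.1892]
ee_rot: [0.027, 1.0, 0.0, 0.001]
force: [-12.4, -1.2, 27.1]
grip_width: 0.0157
finger_force: 122.8
```

drive_tool --steps '[[[1,0,0,-1,0],[1,0,0,-3,0],[1,0,0,-3.5,0],[1,0.2,-3,0,0],[1,0.4,-5,0,0],[1,0.4,-5,0,0],[1,0.4,-5,0,0],[1,0,0,0,0]]]'

```text
clock: 8.7
position: [0.5106, -0.0599, 0.2589]
ee_rot: [0.029, 1.0, -0.0, -0.001]
force: [0.3, -0.3, -2.7]
grip_width: 0.0163
finger_force: 118.4
```

```bash
python3 - <<'E'
from h import *
S=grab('scene');D=grab('side')
cv2.imwrite('pics/pin1.png',np.hstack([cv2.resize(S['image'][275:345,370:440],(390,390),interpolation=cv2.INTER_CUBIC),cv2.resize(D['image'][165:235,260:330],(390,390),interpolation=cv2.INTER_CUBIC)]))
print(where(),shift([.4905,-.2404,.05]))
E
```

```text
(array([ 0.511 , -0.0569,  0.2592]), 'yaw x', np.float64(176.82), 'tilt z', array([-0.002,  0.001, -1.   ]), 'F', array([-0.2,  0.2, -3.5]), 8.8, array([-0.19,  0.22,  1.62,  0.  ,  1.3 , -1.71])) [  0.99 -18.46  20.89]
```

View pics/pin1.png

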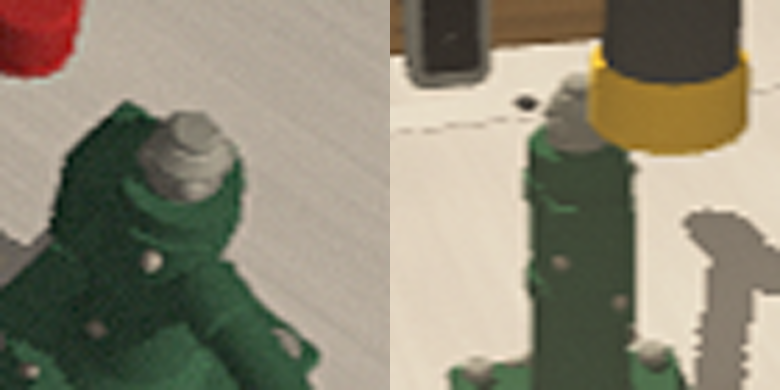

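Pin is home: its head rests on the neck, with the top now at scene about (404.3,297). Next I put the mallet back.

drive_tool --steps '[[[1,0.2,-4.5,0,0],[1,0.3,-4.5,0,0],[1,0.3,-4.5,0,0],[1,0.2,-4.5,0,0],[1,0,-0.5,3,0],[1,0,0,5,0],[1,0,0,5,0],[1,0,0,4,0],[1,0,0,2,0],[1,0,0,1,0]]]'

```text
clock: 10.05
position: [0.4915, -0.2392, 0.0585]
ee_rot: [0.026, 1.0, 0.001, -0.001]
force: [-0.3, -0.6, -3.1]
grip_width: 0.0159
finger_force: 118.5
```

drive_tool --steps '[[[1,0,0,0.5,0],[1,0,0,0.3,0],[1,0,0,0,0]]]'

```text
clock: 10.42
position: [0.4921, -0.2412, 0.0529]
ee_rot: [0.027, 1.0, -0.0, 0.001]
force: [-0.7, 0.5, -3.4]
grip_width: 0.0161
finger_force: 118.5
```

drive_tool --steps '[[[1,0,0,0.3,0],[1,0,0,0.2,0],[1,0,0,0,0]]]'

```text
clock: 10.8
position: [0.4917, -0.2412, 0.0479]
ee_rot: [0.027, 1.0, -0.0, 0.0]
force: [-2.0, 0.7, 3.0]
grip_width: 0.0163
finger_force: 119.5
```

drive_tool --steps '[[[0,0,0,0,0],[0,0,0,0,0],[0,0,0,0,0],[0,0,0,-3,0],[-0.3,0,0,-5,0],[-1,0,0,-5,0],[-1,0,0,-3,0]]]'

```text
clock: 11.68
position: [0.4925, -0.2415, 0.2101]
ee_rot: [0.027, 1.0, -0.001, 0.002]
force: [0.5, -0.2, -0.7]
grip_width: 0.0853
finger_force: 0.0
```

drive_tool --steps '[[[-1,0.8,4.5,0,0],[-1,0.8,4.5,0,0],[-1,0.8,4.5,0,0],[-1,0.8,4.5,0,0],[-1,0,0,0,0],[-1,0,0,0,0]]]'

```text
clock: 12.42
position: [0.4696, -0.0598, 0.2075]
ee_rot: [0.026, 1.0, -0.0, 0.0]
force: [-0.9, -0.2, 0.3]
grip_width: 0.0857
finger_force: 0.0
```

```bash
python3 - <<'E'
from h import *
f=grab('wrist','w2.png');print(where())
S=grab('scene');print('neck scene',onplane(S,404.3,297,.143))
print(proj(f,[[.469,-.059,.03],[.551,-.243,.08]]))
h=cv2.cvtColor(f['image'],cv2.COLOR_BGR2HSV);m=cv2.inRange(h,(10,110,60),(30,255,255))
n,l,s,c=cv2.connectedComponentsWithStats(m)
print([(s[i].tolist(),c[i].round(1)) for i in range(1,n) if s[i][4]>800])
E
```

```text
(array([ 0.4697, -0.0602,  0.2075]), 'yaw x', np.float64(176.92), 'tilt z', array([ 0.001, -0.001, -1.   ]), 'F', array([-0.3, -0.6,  0.2]), 12.475, array([-0.22,  0.21,  1.78, -0.  ,  1.15, -1.73]))
neck scene [0.59590151 0.11940366 0.143     ]
[[319.6577473  213.33042908]
 [ 49.09790314 364.90338235]]
[([30, 114, 55, 153, 2961], array([ 54.6, 199.1])), ([296, 183, 51, 56, 2051], array([322.6, 211.9])), ([173, 250, 80, 81, 4540], array([214.9, 289.9])), ([56, 285, 76, 64, 1579], array([ 98.1, 310.8])), ([17, 328, 80, 69, 3858], array([ 56. , 361.1])), ([356, 354, 80, 86, 4996], array([395.7, 398. ])), ([210, 401, 64, 50, 1372], array([239.7, 424.4]))]
```

View pics/w2.png

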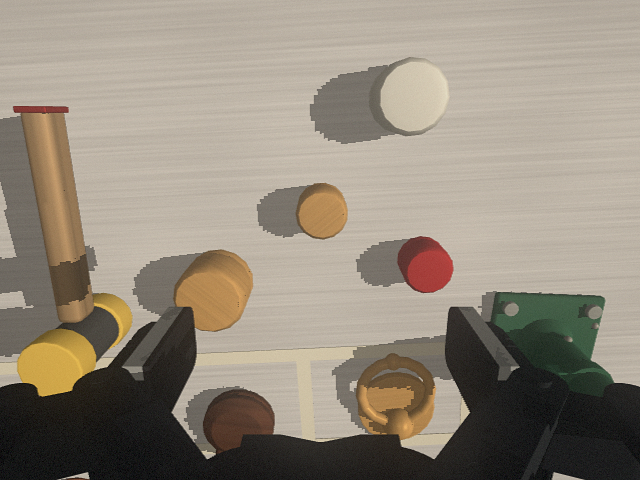

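Wrist view: the mallet is standing again at lower left. The cap's top is centred at about (321.5,209), the red look-alike is at (425,263) and the white one at (411,97); the fingers have room.

```bash
python3 - <<'E'
from h import *
f=grab('wrist')
c=onplane(f,321.6,209,.03);print(c,shift([c[0],c[1],.028]))
E
```

```text
[ 0.46601535 -0.05814754  0.03      ] [ 0.39  0.23 17.93]
```

drive_tool --steps '[[[-0.4,0.2,0.2,5,0],[-0.4,0,0,5,0],[-0.4,0,0,4,0],[-0.4,0,0,2.5,0],[-0.4,0,0,1.4,0],[-0.4,0,0,0,0],[1,0,0,0,0],[1,0,0,0,0],[1,0,0,0,0],[1,0,0,0,0]]]' --squeeze 80

```text
clock: 13.82
position: [0.4684, -0.0578, 0.0296]
ee_rot: [0.027, 1.0, -0.0, 0.001]
force: [-1.2, -1.7, 7.2]
grip_width: 0.0361
finger_force: 80.3
```

```bash
python3 -c "
from h import *
print(where(),status.get_obs()['grip_width'])"
```

```text
(array([ 0.4684, -0.0578,  0.0296]), 'yaw x', np.float64(176.94), 'tilt z', array([ 0.003, -0.001, -1.   ]), 'F', array([-1.2, -1.7,  7.2]), 13.825, array([-0.21,  0.47,  1.99, -0.  ,  0.68, -1.73])) 0.03605170533820423
```

drive_tool --steps '[[[1,0,0,-1,0],[1,0,0,-4,0],[1,0,0,-5,0],[1,0,0,-5,0],[1,0,0,-2.5,0],[1,-2.3,3.7,0,0],[1,-2.3,3.7,0,0],[1,-2.4,3.7,0,0],[1,-2.4,3.7,0,0],[1,-2.4,3.6,0,0]]]'

```text
clock: 15.08
position: [0.5953, 0.1214, 0.2039]
ee_rot: [0.027, 1.0, 0.0, 0.0]
force: [-0.1, 0.7, 0.2]
grip_width: 0.0362
finger_force: 80.1
```

drive_tool --steps '[[[1,0,0,0,0],[1,0,0,0,0],[1,0,0,0,0]]]'

```text
clock: 15.45
position: [0.5941, 0.1191, 0.2034]
ee_rot: [0.027, 1.0, -0.0, -0.0]
force: [0.2, -0.6, -1.0]
grip_width: 0.0365
finger_force: 80.1
```

```bash
python3 - <<'E'
from h import *
print(where())
S=grab('scene');D=grab('side');W=grab('wrist')
a=cv2.resize(S['image'][240:330,360:450],(400,400),interpolation=cv2.INTER_CUBIC);b=cv2.resize(D['image'][120:210,250:340],(400,400),interpolation=cv2.INTER_CUBIC)
cv2.imwrite('pics/cap1.png',np.hstack([a,b]))
E
```

```text
(array([0.5941, 0.1191, 0.2034]), 'yaw x', np.float64(176.89), 'tilt z', array([-0.001, -0.   , -1.   ]), 'F', array([ 0.2, -0.6, -1. ]), 15.45, array([ 0.13,  0.39,  1.51, -0.  ,  1.24, -1.39]))
```

View pics/cap1.png

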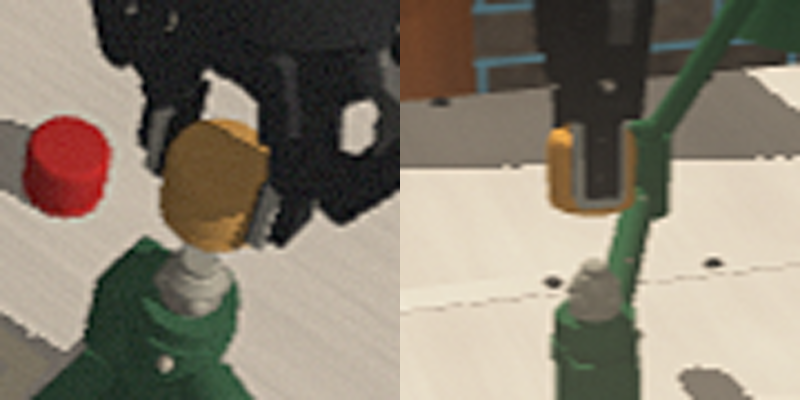

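Cap crop: the cap hangs upright over the neck. In side it spans 548–638, centre 593, against the neck at about 594; in scene its left edge is at 161. I'll check the alignment numerically against the projected outline.

```bash
python3 - <<'E'
from h import *
p=where()[0];rz=p[2]-.0296
S=grab('scene');D=grab('side')
print(p)
t=np.linspace(0,2*np.pi,181)
for nm,f,(x0,y0,x1,y1) in(('scene',S,(380,250,430,310)),('side',D,(265,140,310,175))):
    h=cv2.cvtColor(f['image'],cv2.COLOR_BGR2HSV);m=cv2.inRange(h,(8,110,40),(30,255,255))[y0:y1,x0:x1]
    n,l,s,c=cv2.connectedComponentsWithStats(m);i=1+np.argmax(s[1:,4]);b=s[i]
    print(nm,'mask L,R,T,B',b[0]+x0,b[0]+b[2]+x0-1,b[1]+y0,b[1]+b[3]+y0-1)
    P=np.array([[.596+.019*np.cos(a),.1195+.019*np.sin(a),z] for z in(rz,rz+.03) for a in t])
    q=proj(f,P);print('pred at neck xy',q.min(0).round(1),q.max(0).round(1))
    for d in((.001,0,0),(0,.001,0)): print(' per mm',(proj(f,[[.596+d[0],.1195+d[1],rz]])-proj(f,[[.596,.1195,rz]])).round(2))
E
```

```text
[0.5945 0.1191 0.2035]
scene mask L,R,T,B 396 419 267 296
pred at neck xy [394.9 264.9] [423.4 297. ]
 per mm [[-0.36  0.41]]
 per mm [[0.54 0.36]]
side mask L,R,T,B 283 302 148 167
pred at neck xy [283.  145.6] [303.3 168. ]
 per mm [[ 0.51 -0.05]]
 per mm [[-0.14 -0.19]]
```

drive_tool --steps '[[[1,-0.1,0,1,0],[1,0,0,1,0],[1,0,0,0.8,0],[1,0,0,0.5,0],[1,0,0,0.4,0],[1,0,0,0.3,0],[1,0,0,0,0]]]' --squeeze 120

```text
clock: 16.58
position: [0.596, 0.12, 0.1632]
ee_rot: [0.027, 1.0, 0.0, -0.0]
force: [-0.4, 0.5, -1.0]
grip_width: 0.0355
finger_force: 119.7
```

drive_tool --steps '[[[1,0,0,0.2,0],[1,0,0,0.2,0],[1,0,0,0.2,0],[1,0,0,0,0]]]'

```text
clock: 17.08
position: [0.5962, 0.1202, 0.1589]
ee_rot: [0.027, 1.0, 0.0, 0.001]
force: [-2.3, 0.9, 5.8]
grip_width: 0.0354
finger_force: 120.7
```

drive_tool --steps '[[[1,0,0,0.2,0],[1,0,0,0.2,0],[1,0,0,0.2,0],[1,0,0,0,0]]]'

```text
clock: 17.58
position: [0.5956, 0.12, 0.1503]
ee_rot: [0.027, 1.0, -0.0, -0.001]
force: [-0.6, 1.4, -4.7]
grip_width: 0.0351
finger_force: 120.1
```

Through the click; the balls now pull the cap down. I press on to the collar.

drive_tool --steps '[[[1,0,0,0.2,0],[1,0,0,0.2,0],[1,0,0,0,0]]]'

```text
clock: 17.95
position: [0.5958, 0.1199, 0.1498]
ee_rot: [0.027, 1.0, 0.0, 0.0]
force: [-5.6, -0.2, 13.6]
grip_width: 0.0349
finger_force: 122.3
```

drive_tool --steps '[[[1,0,0,0.1,0],[1,0,0,0,0],[1,0,0,0,0]]]'

```text
clock: 18.32
position: [0.5958, 0.12, 0.1498]
ee_rot: [0.027, 1.0, 0.0, 0.001]
force: [-8.7, 0.7, 19.3]
grip_width: 0.0349
finger_force: 122.8
```

drive_tool --steps '[[[1,0,0,0.1,0],[1,0,0,0,0],[1,0,0,0,0]]]'

```text
clock: 18.7
position: [0.5958, 0.1199, 0.1498]
ee_rot: [0.027, 1.0, 0.0, 0.001]
force: [-8.9, 0.1, 24.1]
grip_width: 0.0352
finger_force: 123.4
```

```bash
python3 - <<'E'
from h import *
print(where())
S=grab('scene');D=grab('side')
a=cv2.resize(S['image'][260:350,360:450],(400,400),interpolation=cv2.INTER_CUBIC);b=cv2.resize(D['image'][150:240,250:340],(400,400),interpolation=cv2.INTER_CUBIC)
cv2.imwrite('pics/end.png',np.hstack([a,b]))
E
```

```text
(array([0.5958, 0.1199, 0.1498]), 'yaw x', np.float64(176.94), 'tilt z', array([ 0.002,  0.   , -1.   ]), 'F', array([-8.9,  0.1, 24.1]), 18.7, array([ 0.13,  0.44,  1.58, -0.  ,  1.12, -1.39]))
```

View pics/end.png

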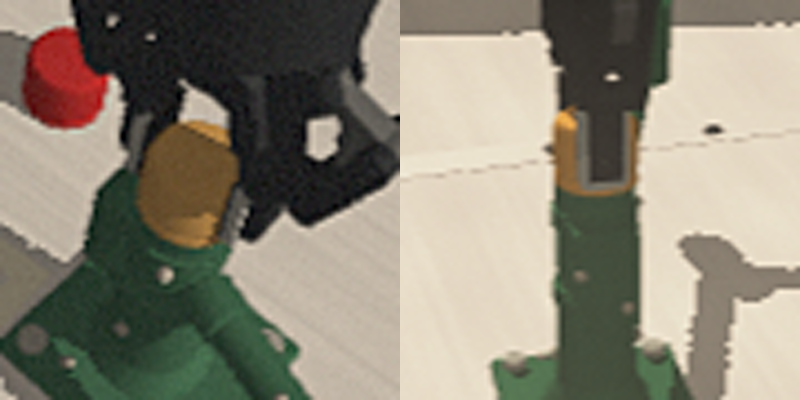

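The cap's rim sits flush on the green collar (side crop row ~193) with no gap. The gripper is still on it, pushing 24 N down.

```bash
python3 -c "
from plant import arm
print(arm.finish_job())"
```

```text
the job is handed in; nothing more can be done
None
```

I knocked the pin home with the mallet, stood the mallet back on the table and pressed the brass cap through the click onto the collar; I handed the job in at about 19 s with the gripper still pushing it down at about 24 N (the verdict was not shown).

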